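Clip the kennel-key fob into the sprung snap hook

TASK

Clip the blue kennel-key fob onto the snap hook of the small stand: take it by its grip tab, press its steel ring gently against the sprung gate so that the gate swings inward, and push on until the ring has passed and the gate has snapped shut through it. Then give the fob a gentle tug back against the shut gate to feel that it holds, and leave it hanging still from the hook by its ring. Never force the hook, and leave the other things on the bench where they are.

Things in the scene. Friction and masses are not known exactly. Their poses are not given: they have to be found in the camera images.
- fob: Blue fob, about 90 g, standing upright, 105 mm tall. Origin: centre of its underside, z up. From below: a round blue drum 32 mm across, 26 mm high, with a white band; an upright steel ring in the fob's x-z plane (its hole looks along y); a flat blue grip tab. Half a turn about z makes no difference.
- ring_centre (a point): Centre of the fob's steel ring, 49 mm above the fob's underside; axes as the fob's. The ring is of 4 mm round wire, 36 mm inside and 44 mm outside diameter. Hung on the hook, its centre comes to rest 15.5 mm below the hook's plane.
- grip_tab (a point): Middle of the fob's grip tab, 87 mm above its underside; axes as the fob's. The tab is 24 mm wide (x), 10 mm thick (y), from 69 to 105 mm above the underside. Grip it from above, fingers closing along the fob's y, fingertips at least 72 mm above the underside, so that they stay above the hook when the ring is in it.
- stand: Fixed stand: dark base plate 74 x 90 mm, post and black collar, all below 140 mm. Origin: on the worktop under the middle of the hook's gate when the hook's arm is half way out. +x points from the hook to the post, so the gate faces -x; base, post and collar are centred 100 mm along +x. The stand and hook must never bear more than 20 N from the fob.
- collar (a point): Middle of the black collar, 125 mm above the worktop; axes as the stand's. It clamps the hook's level arm. How far the arm sticks out is not measured: the whole hook stands anywhere from 20 mm nearer (-x) to 20 mm farther (+x) than half way; its height and y are as told. It does not slide under 25 N.
- hook_plane (a point): Middle of the hook's gate if the arm were half way out, 125 mm above the worktop; axes as the stand's. The brass snap hook is a flat level loop of 6 mm round wire, 54 mm long (x), 53 mm wide (y). Its front (-x) side is the gate, a steel pin 5 mm thick along y, hinged at y = -18 mm, free tip at y = +12.5 mm; the fixed nose lies at y = +13 to +27 mm.
- press_point (a point): Where the ring's front should meet the gate if the arm were half way out: on the gate's outer face, 5 mm to +y of its middle (the real gate is up to 20 mm nearer or farther along x). Axes as the stand's. Bring the ring's centre to this height and y, the ring's plane along the stand's x, and push along +x.
- gate (a joint): Gate angle: 0 shut, grows inward to 1.15 rad; sprung shut. The ring needs about 2.5 N to start it, rising to about 6 N; 25 to 31 mm past first touch the ring's front wire slips off its tip and it snaps shut through the ring; at 40 mm the rear wire strikes it. Drawn back, the front wire meets the shut gate from inside 9 mm inward of first touch.
- timer: Grey-white lab timer lying on the worktop, 56 x 62 x 20 mm, a bystander; origin at the centre of its underside.
- marker_black: White marker pen with black cap, 21 x 135 x 17 mm, lying on the worktop, a bystander.
- marker_red: White marker pen with red cap, 21 x 135 x 17 mm, lying on the worktop, a bystander.
- tape_roll: Roll of cream-coloured tape, 59 mm across, 19 mm high, lying flat, a bystander.
- sample_cup: Sample cup with red screw lid, 61 mm across, 68 mm high, standing, a bystander; origin at the centre of its underside.
There are look-alikes about, which are no part of the job. Leave any green look-alike of the stand alone. There is more than one size of the fob; the job needs the smaller.

How it is judged:
On the way, in this order (a step that is already met when the one before it is completed fails the run):
1. the fob presses the gate inward (past 0.35 rad) (value of joint gate above 0.35 rad and contact force between fob and stand above 0.5 N), for 0.05 s.
2. the gate is shut again (under 0.12 rad), and the ring, at the hook's height and drawn back, tugs against the hook with more than 2 N (value of joint gate below 0.12 rad and contact force between fob and stand above 2 N and height (world z) of ring_centre between 0.113 and 0.14 m and x of ring_centre in the frame of stand below 0.008 m), for 0.1 s.
At the end, for the whole second after the job is handed in: The gate is shut (under 0.10 rad); the fob hangs from the hook by its ring, its underside 50 to 70 mm above the worktop, within 0.3 rad of upright, within 85 mm of the press point seen from above, borne by the stand and at rest (under 0.04 m/s) (value of joint gate below 0.1 rad and contact force between fob and stand above 0.3 N and height (world z) of fob between 0.05 and 0.07 m and angle between fob's own z axis and vertical below 0.3 rad and horizontal distance between ring_centre and press_point below 0.085 m and linear speed of fob below 0.04 m/s); the robot touches nothing.
It fails at once if the fob bears on the stand or its hook with more than 20 N (contact force between fob and stand above 20 N).
It fails at once if a bystander (timer, markers, tape roll, sample cup) is moved more than 30 mm (distance of any of timer, marker_black, marker_red, tape_roll, sample_cup from where it was at the start of the episode above 0.03 m).
It also fails if it takes over 58 s, if anything falls off the work surface, if the arm or the gripper's body presses on something with over 40 N, if the wrist force passes 120 N, or if a joint passes its speed limit or range.

ROBOT

A 6-joint arm with a two-finger parallel gripper is mounted at the origin on a cart in front of the work surface, level with it; the furniture and walls round the work are solid. World frame = base frame: x ahead of the robot, y to its left, z up, the work surface at z = 0. Lengths are in m, angles in rad, forces in N, time in s.
With the tool pointing down it reaches from about 0.35 to 0.975 m from the base axis. Payload 7.1 kg.
Tool frame: the origin (TCP) lies midway between the tips of the shut fingers; the grasp point (between the pads) lies 19 mm behind it; z points along the fingers, y is the line along which they close (so a half turn about z gives the same grasp; the last joint's range is limited). The gripper opens to 88 mm and grips with 3 to 60 N. Pads are 20 mm wide; open, the fingers measure 115 mm over their backs; the gripper's body (75 mm by 178 mm) begins 61 mm behind the grasp point.
Start: joints at [-1.356, 0.423, 1.63, -0, 1.089, -0.019], TCP at [0.145, -0.608, 0.223] pointing down, gripper open.
Joint ranges: [-3, 3], [-0.9, 2.11], [0.09, 2.58], [-1.31, 4.45], [0.11, 2.69], [-2.54, 2.54]. Speed limits (rad/s): [2.39, 2.39, 3.01, 3.14, 3.14, 3.14].

INTERFACE

Orientations are given as a unit quaternion [w, x, y, z].
In Python, from station import move_pose, movel, movej, command_gripper, wait, inverse_kinematics, read_camera, camera_info, MotionError, job_done, get_time, get_joint_pos, get_qvel, get_effort, get_tcp_pos, get_ee_rot, get_ft_force, get_ft_torque, get_grip_width, get_finger_force gives the robot as it stands. Calls block until the motion is done:
- move_pose(position, orientation): joint-space move of the TCP to a pose.
- movel(position, frame=None, v=0.15, until_force=None): straight line of the TCP; frame=None keeps the orientation; v is the mean speed in m/s. With until_force (N) it stops when the force on the tool has changed by that much, and returns True; else False.
- movej(angles): joint-space move.
- command_gripper(opening): opening from 0.0 (shut) to 1.0 (fully open); the grip force is fixed at half the most; returns when the fingers have stopped.
- wait(seconds).
- inverse_kinematics(position, orientation): joint angles nearest the present ones, or None.
- read_camera(name): name is "side" or "top" or "wrist"; returns the picture (384x512x3 uint8, red, green, blue); there is no depth.
- camera_info(name): a dict with "intrinsics" (3x3 intrinsics, pixels), "T" (4x4, takes a point from camera to world coordinates); the wrist camera has in their place "tool_from_camera" (4x4, takes a point from camera to tool coordinates, whose origin is the TCP and whose axes are the flange's). Camera axes: x right, y up, looking along -z (the intrinsics and any distortion apply to the point x, -y, -z); pixel columns grow to the right and rows downward; lengths in m; the calibration is good to about 2 mm. A picture is of the moment at which its call begins: read the wrist's pose just before it. camera_info takes no time and is no camera call.
A pose or a line that the arm cannot do raises MotionError and nothing moves.
- job_done(): hands the job in; it is judged then, once.
Readings, each from a call of its own:
- get_time(): time.
- get_joint_pos(): joint angles.
- get_qvel(): joint speeds.
- get_effort(): joint torques, N m.
- get_tcp_pos(): TCP position.
- get_ee_rot(): TCP orientation.
- get_ft_force(): force on the tool from outside, world axes, zero at the start.
- get_ft_torque(): the same for the moment, N m.
- get_grip_width(): opening from 0.0 (shut) to 1.0 (fully open).
- get_finger_force(): force on a finger pad.
Only numpy, scipy, OpenCV 4.12 (cv2) and the standard library are available. Lean on these libraries where they do the work, as an engineer would, in place of code of your own. Each camera call takes 0.05 s, during which the arm holds its last target. There are 200 camera calls.

## Working session

There is one attempt and no reset: what is moved stays moved. The work goes in short steps, each a Python script; the robot and the scene stay as the last script left them, time stands still between calls to the robot, and variables do not carry over. Pictures are saved under pics/ and viewed, at most 10 in all, crops included, and the job is handed in when it is done.

```bash
mkdir -p pics; python3 - <<'E'
from station import *
import cv2,numpy as np
for n in("top","side"):
    cv2.imwrite(f"pics/{n}0.png",cv2.resize(read_camera(n)[:,:,::-1],(800,600),interpolation=cv2.INTER_CUBIC))
    c=camera_info(n);print(n,{k:np.round(v,4).tolist() if not isinstance(v,str) else v for k,v in c.items()})
print(camera_info("wrist"),get_time(),get_ee_rot())
E
```

```text
top {'intrinsics': [[443.693, 0.0, 260.2891], [0.0, 443.693, 196.1082], [0.0, 0.0, 1.0]], 'T': [[-0.002, 0.9937, -0.1116, 0.3492], [-1.0, -0.0027, -0.0061, -0.0036], [-0.0064, 0.1116, 0.9937, 1.5503], [0.0, 0.0, 0.0, 1.0]]}
side {'intrinsics': [[494.663, 0.0, 258.8871], [0.0, 494.663, 190.8175], [0.0, 0.0, 1.0]], 'T': [[-0.7104, 0.5377, -0.4541, -0.0954], [-0.7036, -0.5579, 0.4401, 0.5628], [-0.0167, 0.6322, 0.7746, 1.0853], [0.0, 0.0, 0.0, 1.0]]}
{'intrinsics': array([[296.00515163,   0.        , 256.30723219],
       [  0.        , 296.00515163, 193.27704392],
       [  0.        ,   0.        ,   1.        ]]), 'tool_from_camera': array([[-1.81820707e-04,  9.63428864e-01,  2.67964160e-01,
         7.31799966e-02],
       [ 9.99999944e-01,  2.50497663e-04, -2.22104264e-04,
        -2.71791283e-05],
       [-2.81106055e-04,  2.67964104e-01, -9.63428856e-01,
        -1.62406511e-01],
       [ 0.00000000e+00,  0.00000000e+00,  0.00000000e+00,
         1.00000000e+00]])} 0.1 [-6.89622856e-04  9.93175946e-01  1.16623587e-01 -6.52001588e-05]
```

View pics/top0.png

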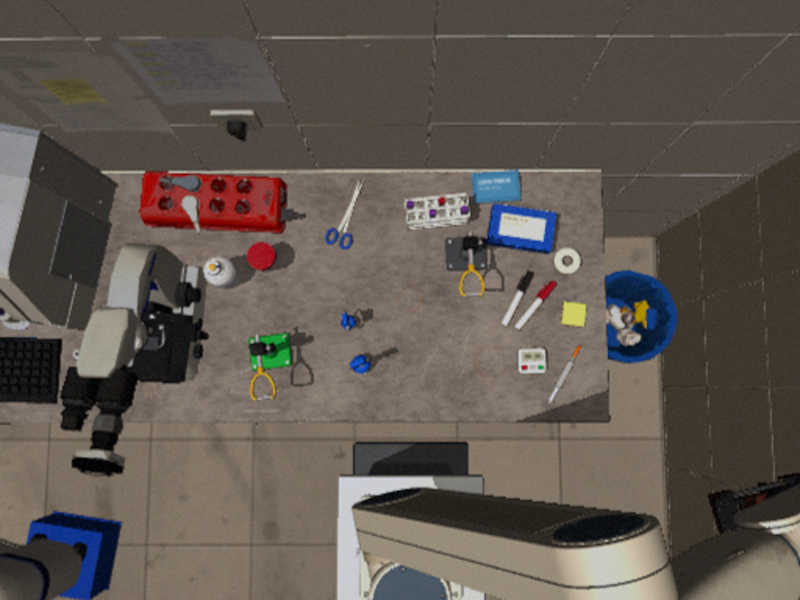

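View pics/side0.png

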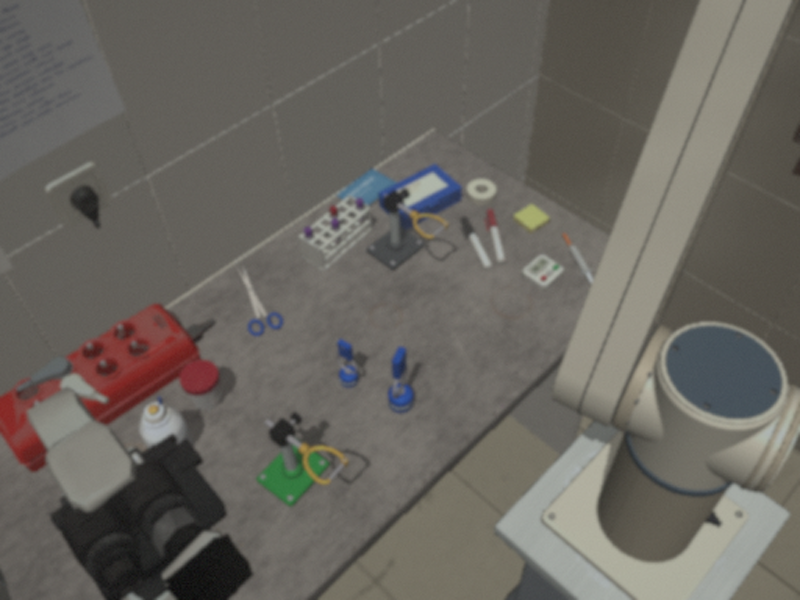

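Top view: two fobs, at (350,320), which looks smaller, and at (361,363), which looks larger. Two stands: dark base at (467,253), hook at (471,285), and the green decoy at (270,352). The side view shows the fobs at (347,365) and (400,380). I choose the smaller fob and the dark stand, and check both in a close crop.

```bash
cat > h.py <<'E'
from station import *
import cv2,numpy as np
def ray(n,u,v,z,T=None):
    c=camera_info(n);K=c["intrinsics"];T=c["T"] if T is None else T
    d=T[:3,:3]@np.array([(u-K[0,2])/K[0,0],-(v-K[1,2])/K[1,1],-1]);o=T[:3,3]
    return o+d*(z-o[2])/d[2]
def proj(n,P,T=None):
    c=camera_info(n);K=c["intrinsics"];T=c["T"] if T is None else T
    p=T[:3,:3].T@(np.array(P)-T[:3,3]);return np.array([K[0,0]*p[0]/-p[2]+K[0,2],K[1,1]*p[1]/p[2]+K[1,2]])
def wristT():
    from scipy.spatial.transform import Rotation as R
    q=np.array(get_ee_rot());T=np.eye(4);T[:3,:3]=R.from_quat(q[[1,2,3,0]]).as_matrix();T[:3,3]=get_tcp_pos()
    return T@camera_info("wrist")["tool_from_camera"]
def qyaw(a): # tool down, tool y axis at angle a from world y
    from scipy.spatial.transform import Rotation as R
    q=(R.from_euler('z',a)*R.from_euler('x',np.pi)).as_quat();return q[[3,0,1,2]]
E
python3 - <<'E'
from h import *
t=read_camera("top")[:,:,::-1];s=read_camera("side")[:,:,::-1]
def crop(im,u,v,w=50,h=37):return cv2.resize(im[v-h:v+h,u-w:u+w],(400,296),interpolation=cv2.INTER_CUBIC)
# all crops 4x
o=np.vstack([np.hstack([crop(t,228,220),crop(t,302,170)]),np.hstack([crop(s,240,240),crop(s,262,145)])])
cv2.imwrite("pics/c1.png",o)
E
```

```text
(no output)
```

View pics/c1.png

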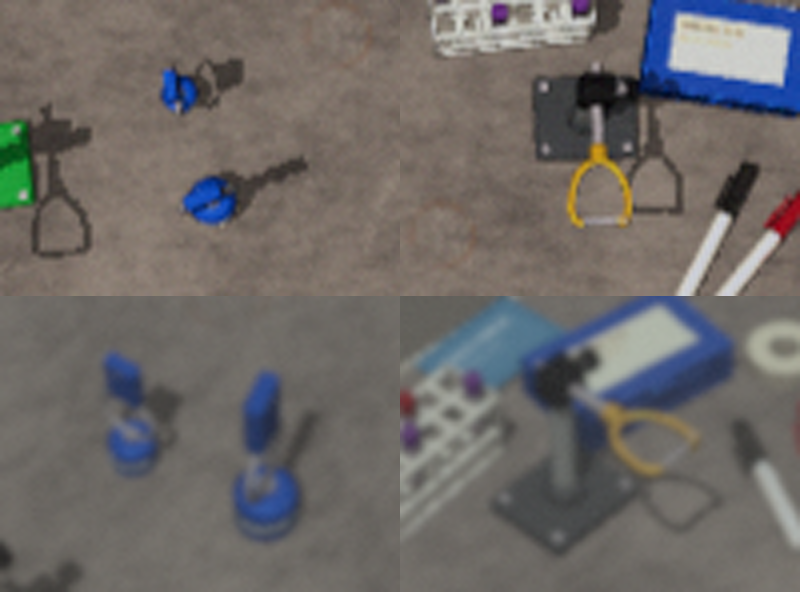

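Crop: the small fob (top left) has its drum at about (180,90), with the tab edge-on and running up the picture. The big fob is at (210,200). Dark stand (top right): base corners about (535,78) to (637,160), gate from (585,219) to (627,222), collar at (600,88).

```bash
python3 - <<'E'
from h import *
f=lambda x,y,z:np.round(ray("top",178+x/4,183+y/4,z)[:2],4)
g=lambda x,y,z:np.round(ray("top",252+(x-400)/4,133+y/4,z)[:2],4)
print("drum",f(180,90,.02),"tab top",f(170,88,.1))
print("base",[g(*p,.008) for p in((535,78),(640,80),(533,160),(637,160))],"collar",g(600,90,.13),"gate",g(585,219,.125),g(627,222,.125),"neck",g(598,152,.125))
p=f(175,89,.06)
for a in(0,np.pi):print(a,inverse_kinematics([p[0],p[1],.25],qyaw(a)))
move_pose([p[0],p[1],.22],qyaw(0))
T=wristT();im=read_camera("wrist");np.save("T1.npy",T)
cv2.imwrite("pics/w1.png",cv2.resize(im[:,:,::-1],(800,600),interpolation=cv2.INTER_CUBIC))
print(get_time(),proj("wrist",[p[0],p[1],.1],T))
E
```

```text
drum [0.4887 0.1352] tab top [0.4831 0.1361]
base [array([ 0.6774, -0.0844]), array([ 0.6752, -0.1771]), array([ 0.604, -0.082]), array([ 0.6037, -0.1734])] collar [ 0.6413 -0.1307] gate [ 0.5362 -0.1177] [ 0.5337 -0.1516] neck [ 0.5911 -0.1289]
0 [ 2.48938755e-01  2.11477878e-01  1.86661291e+00 -4.44089210e-16
  1.06350186e+00  1.81973508e+00]
3.141592653589793 [ 0.24893876  0.21147788  1.86661291  0.          1.06350186 -1.32185757]
3.125 [255.71013191 188.30074169]
```

View pics/w1.png

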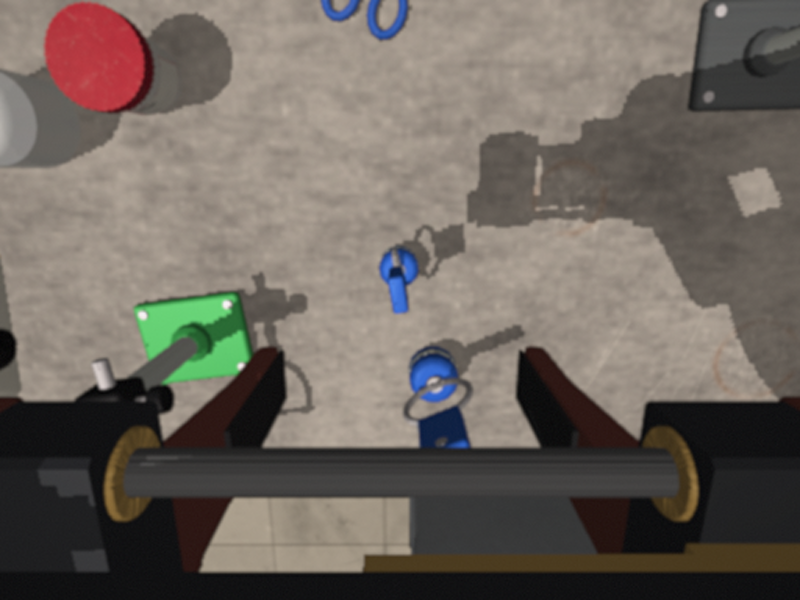

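The wrist view confirms the small fob at (399,270-310), tab predicted at (399,294). The ring is edge-on, with its plane roughly along world x. I enlarge it for the yaw.

```bash
python3 - <<'E'
from h import *
im=read_camera("wrist")[:,:,::-1]
cv2.imwrite("pics/w2.png",cv2.resize(im[150:210,215:295],(800,600),interpolation=cv2.INTER_CUBIC))
E
```

```text
(no output)
```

View pics/w2.png

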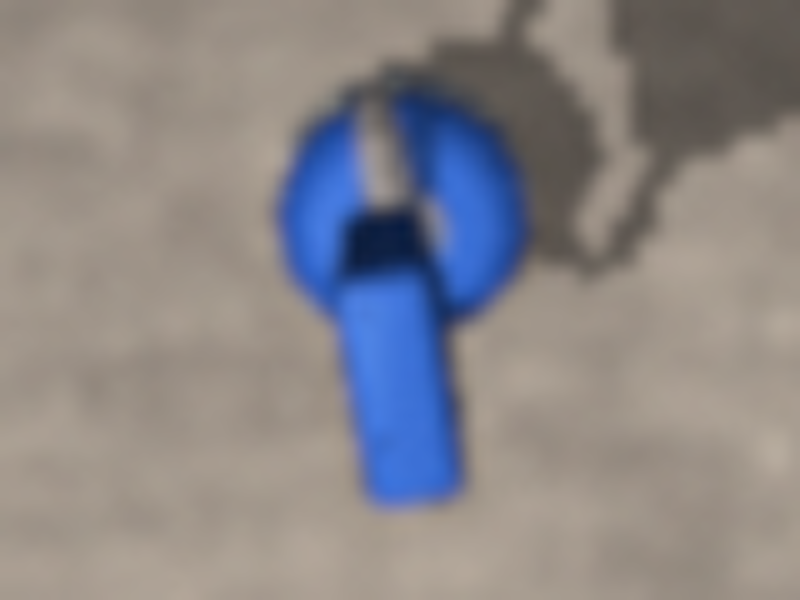

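Crop: tab top-face corners at about (342,275), (430,270), (462,495) and (370,500). The dark end face and ring lie above them, and the drum centre is at about (403,205).

```bash
python3 - <<'E'
from h import *
T=wristT()
c=np.array([ray("wrist",215+(x+.5)/10-.5,150+(y+.5)/10-.5,.105,T)[:2] for x,y in((342,275),(430,270),(462,495),(370,500))])
d=ray("wrist",215+.403e2,150+20.5,.022,T)[:2]
print(c,c.mean(0),"drum",d)
v=(c[0]+c[1]-c[2]-c[3])/2; print(np.linalg.norm(v),np.linalg.norm(c[0]+c[3]-c[1]-c[2])/2,"yaw",np.arctan2(v[1],v[0]))
E
```

```text
[[0.49829344 0.14246079]
 [0.49877325 0.13403028]
 [0.47628452 0.13089997]
 [0.47578454 0.13989967]] [0.48728394 0.13682268] drum [0.48831869 0.13645346]
0.022678067355424637 0.008728863848585401 yaw 0.1258147619086566
```

Fob at (0.4875, 0.1366), yaw 0.126. I grasp it and take it to a standoff in front of the dark stand.

```bash
python3 - <<'E'
from h import *
q=qyaw(.126);x,y=.4875,.1366
command_gripper(.5)
move_pose([x,y,.13],q)
print(movel([x,y,.076],v=.1,until_force=6),get_tcp_pos())
command_gripper(0)
print("w",get_grip_width(),get_finger_force(),get_ft_force())
movel([x,y,.2],v=.15)
print("lift",get_grip_width(),get_ft_force())
move_pose([.44,-.125,.2],qyaw(-.03))
wait(.2)
T=wristT();im=read_camera("wrist");np.save("T3.npy",T);print(get_time(),get_tcp_pos(),get_grip_width())
cv2.imwrite("pics/w3.png",cv2.resize(im[:,:,::-1],(800,600),interpolation=cv2.INTER_CUBIC))
E
```

```text
False [0.48812636 0.13673146 0.07666932]
w 0.11193709573126405 29.999000430107117 [-0.01309371 -0.43659903  1.37455815]
lift 0.11343036646445238 [-0.35905915  0.32841715 -0.38732532]
8.025 [ 0.44037468 -0.12412969  0.19995274] 0.10894286763884943
```

View pics/w3.png

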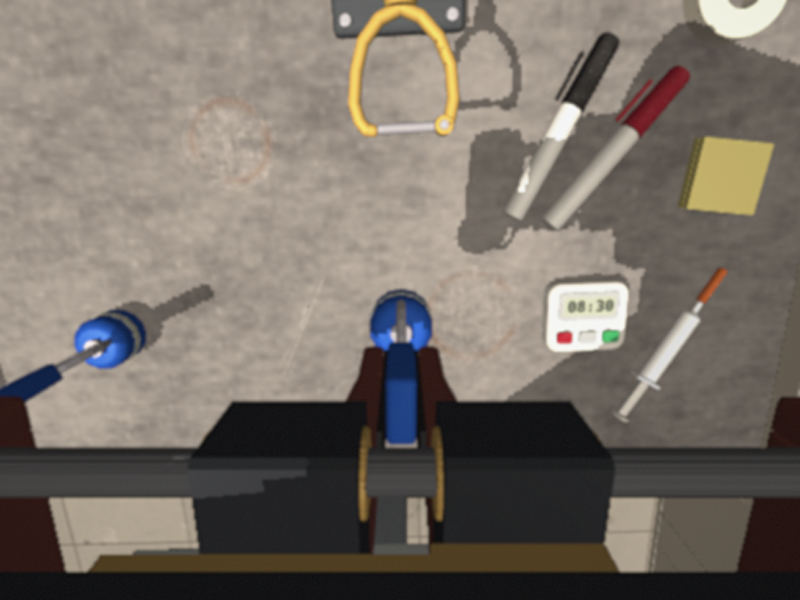

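The wrist view shows the fob held plumb and edge-on at x≈400. The hook is ahead, gate from (372,129) to (440,126), hinge knob at (444,126). I enlarge it.

```bash
python3 - <<'E'
from h import *
im=read_camera("wrist")[:,:,::-1]
cv2.imwrite("pics/w4.png",cv2.resize(im[0:96,198:326],(800,600),interpolation=cv2.INTER_CUBIC))
E
```

```text
(no output)
```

View pics/w4.png

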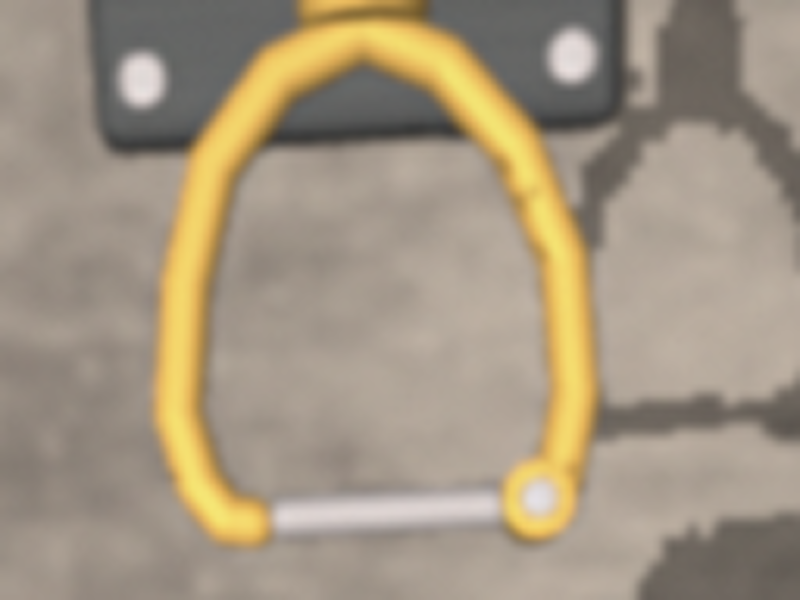

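Crop: hinge centre (540,497), gate tip (270,518), gate lower edge (385,532), loop sides (157,390) and (597,380), base front edge (115,150) to (620,122).

```bash
python3 - <<'E'
from h import *
T=wristT()
g=lambda x,y,z:ray("wrist",198+(x+.5)/6.25-.5,(y+.5)/6.25-.5,z,T)[:2]
h=g(540,497,.127);t=g(270,516,.125);o=g(385,532,.125);L=g(157,390,.125);R=g(597,380,.125)
b=[g(115,150,.01),g(620,122,.01)]
for n,a in(("hinge-tip",h-t),("LR",R-L),("base",b[1]-b[0])):print(n,np.linalg.norm(a),"yaw",np.arctan2(a[0],-a[1]))
print("h",h,"t",t,"outer",o,"LRmid",(L+R)/2,"base mid",np.mean(b,0))
p=get_tcp_pos();print(p)
# fob in hand: drum as projected
print("drum proj",proj("wrist",[p[0],p[1],p[2]-.05],T)*800/512)
E
```

```text
hinge-tip 0.0323891394310289 yaw 0.03180399400636878
LR 0.05214047222620727 yaw -0.007544423865622593
base 0.08606141317243002 yaw 0.021000273069094407
h [ 0.53575586 -0.14763296] t [ 0.53472593 -0.1152602 ] outer [ 0.53251352 -0.12907516] LRmid [ 0.54893923 -0.12853658] base mid [ 0.60529187 -0.12900567]
[ 0.44031818 -0.12422996  0.19997086]
drum proj [400.4054049  330.04572182]
```

```bash
python3 - <<'E'
from h import *
q=qyaw(.01);y=-.1236;z=.1527
move_pose([.45,y,.17],q); movel([.47,y,z],v=.1); movel([.495,y,z],v=.08); wait(.2)
f0=np.array(get_ft_force());print(f0,get_tcp_pos())
hit=movel([.535,y,z],v=.015,until_force=1.5)
wait(.1)
x0=get_tcp_pos()[0];print(hit,get_tcp_pos(),get_ft_force()-f0,get_time())
if hit:
  for k in range(3,34,3):
    c=movel([x0+k/1000,y,z],v=.025,until_force=12)
    f=get_ft_force()-f0;print(k,np.round(get_tcp_pos(),4),np.round(f,2),np.round(get_ft_torque(),2),c)
    if c:break
im=read_camera("wrist")[:,:,::-1]
cv2.imwrite("pics/w5.png",cv2.resize(im[100:340,96:416],(800,600),interpolation=cv2.INTER_CUBIC));print(get_time())
E
```

```text
[ 0.42710249  0.20202471 -1.01312234] [ 0.49452859 -0.12353971  0.15260172]
True [ 0.511138   -0.12334781  0.15189675] [-0.16240557 -0.12430665  0.49557674] 10.8417
3 [ 0.5134 -0.1234  0.1523] [-2.86  0.21  0.39] [0.13 0.6  0.06] False
6 [ 0.5168 -0.1235  0.1525] [-2.43  0.55 -0.92] [0.22 0.68 0.04] False
9 [ 0.5201 -0.1236  0.1527] [-4.57  0.86  0.23] [ 0.21  0.83 -0.02] False
12 [ 0.5231 -0.1234  0.1526] [-4.38  1.4  -0.17] [0.25 0.85 0.04] False
15 [ 0.5261 -0.1233  0.1526] [-4.67  2.49 -0.23] [0.56 0.81 0.1 ] False
18 [ 0.5291 -0.1233  0.1526] [-3.77  3.18 -1.23] [0.71 0.73 0.04] False
21 [ 0.5322 -0.1233  0.1527] [-3.04  3.78 -0.83] [0.75 0.7  0.01] False
24 [ 0.5354 -0.1234  0.1527] [-3.58  3.22 -1.33] [0.91 0.51 0.07] False
27 [ 0.539  -0.1232  0.1529] [-0.26  6.08 -0.19] [1.26 0.08 0.11] False
30 [ 0.5425 -0.1243  0.1534] [-0.7   0.39  0.43] [-0.05 -0.03  0.02] False
33 [ 0.5445 -0.1238  0.1529] [-0.9   0.06  0.14] [-0.    0.04  0.02] False
13.8333
```

View pics/w5.png

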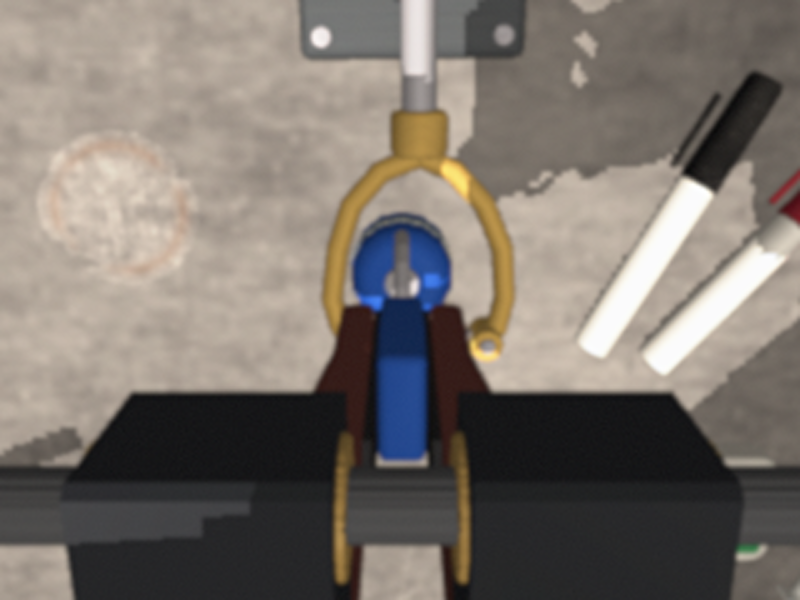

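The force dropped at 27–30 mm and the picture shows the ring's front wire inside the loop, so the gate has snapped shut. Now the tug.

```bash
python3 - <<'E'
from h import *
y=-.1236;z=.1527
wait(.2);f0=np.mean([get_ft_force() for _ in range(5)],0)
movel([.526,y,z],v=.05);print(get_ft_force()-f0)
c=movel([.510,y,z],v=.012,until_force=3.5)
p=get_tcp_pos();print(c,p,get_ft_force()-f0)
for i in range(8):
    wait(.15);f=get_ft_force()-f0;p=get_tcp_pos();print(np.round(p,4),np.round(f,2))
    if f[0]<4 and i<5: movel([p[0]-.001,y,z],v=.02)
print(get_time(),get_grip_width())
E
```

```text
[0.30026092 0.17716254 0.1389739 ]
True [ 0.51978029 -0.12360529  0.15262959] [ 1.29315223 -0.08963121  0.67486913]
[ 0.5198 -0.1236  0.1525] [2.85 0.08 2.22]
[ 0.5195 -0.1237  0.1529] [4.88 0.82 0.38]
[ 0.5195 -0.1237  0.1529] [ 4.87  0.75 -0.54]
[ 0.5195 -0.1237  0.1529] [ 5.72 -0.34 -0.34]
[ 0.5195 -0.1237  0.1529] [5.08 1.54 0.2 ]
[ 0.5195 -0.1237  0.1529] [5.6  0.36 0.69]
[ 0.5195 -0.1236  0.1529] [ 5.16  1.08 -0.4 ]
[ 0.5195 -0.1237  0.1529] [6.2  0.81 1.55]
16.7167 0.11415416183966134
```

The tug holds at about 5 N, at the expected place. Next I hang it.

```bash
python3 - <<'E'
from h import *
y=-.1236
movel([.5355,y,.1527],v=.04);wait(.2);f0=np.array(get_ft_force());print(f0)
c=movel([.5355,y,.1367],v=.015,until_force=2);wait(.1)
print(c,get_tcp_pos(),get_ft_force()-f0,get_ft_torque())
command_gripper(.25);wait(.5)
p=get_tcp_pos();movel([p[0],p[1],.20],v=.08);movel([p[0]-.06,p[1],.24],v=.15);wait(1)
im=read_camera("wrist")[:,:,::-1];s=read_camera("side")[:,:,::-1]
cv2.imwrite("pics/w6.png",np.hstack([cv2.resize(im[0:300,106:406],(400,400)),cv2.resize(s[100:200,212:312],(400,400),interpolation=cv2.INTER_CUBIC)]));print(get_time())
E
```

```text
[ 0.11669044  0.54571221 -1.26490033]
False [ 0.53556284 -0.12361759  0.13680028] [ 0.0461396  -0.71051611  0.1887042 ] [0.04106515 0.04115057 0.02630126]
22.4
```

View pics/w6.png

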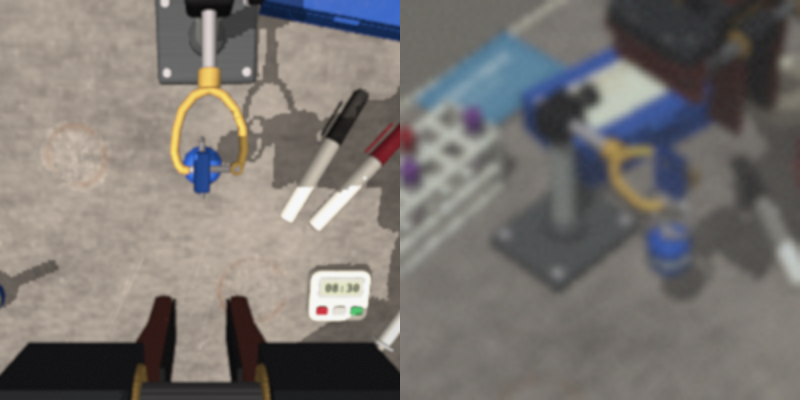

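The fob hangs upright by its ring, with the gate shut through it, and the gripper is clear. I wait briefly for any swing to settle, then hand in.

```bash
python3 - <<'E'
from h import *
a=read_camera("wrist").astype(int);wait(4)
ims=[]
for i in range(4):
    ims.append(read_camera("wrist").astype(int));wait(.15)
print([int((abs(b-ims[0]).max(2)>40).sum()) for b in [a]+ims],get_time())
wait(3);print(job_done())
E
```

```text
[0, 0, 0, 0, 0] 27.25
the job is handed in; nothing more can be done
None
```

The small blue fob is clipped on the dark stand's snap hook: the gate snapped shut through its ring, the fob held a tug of about 5 N, and it was hanging still, with the gripper clear, when I handed the job in at about 30 s.

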